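Hold a brush body home in the drilling jig

TASK

The brush body with the handle is to be bored in the drilling jig. Press the tail of the jig's sprung hold-down all the way down until it latches and stays down by itself with its foot lifted; then take the brush body, lay it bevelled side up on the jig board with its head in the corner, end against the stop block, and with one slanting push hold the head firmly down on the board and against the fence at once. Finish while you are still holding it like that, with the hold-down still latched open and clear of it, and leave the other things on the bench where they are.

Things in the scene. Friction and masses are not known exactly. Their poses are not given: they have to be found in the camera images.
- head (a point): Centre of the brush body's head, half-way up (15 mm over its underside). Head 56 mm wide (x), 140 mm long (y), 30 mm high; both long top edges bevelled at 45 degrees, 10 mm wide and high, so its upright sides are 20 mm high and the flat top 36 mm wide. y points from the handle to the square end, z up.
- brush: The brush body, one piece of plain pale beech, about 0.2 kg, lying bevels up on the bench right of the jig. Origin under the middle of the head. The handle, 20 mm high and 24 to 34 mm wide, leaves the -y end of the head and ends 189 mm from the origin. Balance point about 30 mm from the head's centre towards the handle.
- home (a point): Fixed point on the jig where point head lies when the brush body is home, axes then alike: x square into the fence, y along the fence to the stop block, z up. It is 15 mm above the board, 39 mm above the bench.
- board: Plywood board of the jig, 18 mm thick, top 24 mm over the bench; seen from point home it reaches 142 mm to -x, 58 mm to +x, 190 mm to -y and to +y. It lies on an aluminium plate 215 by 400 mm, 6 mm thick. Origin: middle of its underside.
- fence: Aluminium fence along the board's far side, 34 mm high over the board, 22 mm thick. Its face is 28 mm from point home in +x and runs from 175 mm on the -y side to 95 mm on the +y side. Origin: on the board's top, 42 mm from point home in -x.
- endstop: Dark wooden stop block, 26 mm high over the board, 22 mm thick; its face is 70 mm from point home in +y and spans 52 mm to -x and 28 mm to +x of it. Origin as the fence's. The hold-down stands behind it.
- hold_down (a joint): Turn of the hold-down lever, rad: 0 = foot down on the board, grows as the tail goes down. Its over-centre spring returns it from below about 0.52; beyond, it snaps on by itself to its end at 0.70 and is held there. It takes about 9 N at the pad, most at the start.
- tail_pad (a point): Middle of the upper face of the black pad (34 mm wide, 46 mm long) at the tail of the hold-down, to be pressed; 110 mm from the pivot, on its +y side (axes of point home), at rest about 130 mm over the bench and leaning 0.5 rad up. It goes down some 75 mm on an arc about point pivot until latched.
- pivot (a point): Axis of the hold-down lever, along x of point home, 74 mm above the bench between two steel cheeks, 120 mm from point home in +y.
- foot (a point): Underside of the hold-down's rubber foot, 20 mm across, 75 mm from the pivot towards -y of point home; at rest 2 mm over the board, so that it bars the corner, latched open about 60 mm over it.

How it is judged:
By the outcome, as a careful person would: the job done as asked, in the order asked, and still so for the second after the job is handed in, while the arm keeps its last pose, push and grip.
It also fails if it takes over 64 s, if anything falls off the work surface, if the arm or the gripper's body presses on something with over 40 N, if the wrist force passes 120 N, or if a joint passes its speed limit or range.

ROBOT

A 6-joint arm with a two-finger parallel gripper is mounted at the origin on the work surface. World frame = base frame: x ahead of the robot, y to its left, z up, the work surface at z = 0. Lengths are in m, angles in degrees, forces in N, time in s.
With the tool pointing down it reaches from about 0.375 to 0.9 m from the base axis. Payload 3.1 kg.
Tool frame: the origin (TCP) lies between the finger pads; the fingertips stand 22 mm ahead of it and the grasp point (between the pads) lies 3 mm ahead of it (bot.tip_extent is the distance from the TCP to the fingertips, in m); y points along the fingers, z is the direction in which the jaws open and shut, and the axes are right-handed (so a half turn about y gives the same grasp; the last joint's range is limited). The gripper opens to 87 mm and grips with 3 to 60 N. Pads are 19 mm wide; open, the fingers measure 117 mm over their backs; the gripper's body (75 mm by 190 mm) begins 51 mm behind the grasp point.
Start: joints at [-84.425, 30.224, 82.088, -0, 67.689, -10.227], TCP at [0.17, -0.601, 0.245] pointing down, gripper open.
Joint ranges: [-176.69, 176.69], [-43.24, 126.21], [12.49, 139.97], [-82, 262], [0, 151.66], [-163.58, 163.58]. Speed limits (degrees/s): [159.86, 159.86, 180, 180, 180, 180].

INTERFACE

Orientations are given as a 3x3 rotation matrix whose columns are the frame's x, y, z axes.
In Python, from rig import bot, eyes, models gives the robot as it stands. The module is installed in compiled form; this text tells all that it offers.
- The arm moves only by the tool arm_command, never from a script. Its arguments are lists of equal length, an entry for each row: "translation": the shift along the tool's x, y, z each as a share of 0.08 m, from -1 to 1, a list of three; "rotation": the turn, a rotation vector about the tool's x, y, z each as a share of 60 degrees, from -1 to 1, a list of three; "grip": the closure, from -1 (fully open) to 1 (shut), so that 0 is half open. In form: {"translation": [[x, y, z], ...], "rotation": [[rx, ry, rz], ...], "grip": [grip, ...]}. A call has 1 to 5 rows; each row is the pose to reach, as a shift and turn from the pose commanded when the call began, along the tool's axes at that moment; what a row does not reach only later rows make up. A row lasts 1/10 s, in which the tool goes at most 50 mm and 8.59 degrees, less where a joint would pass 70% of its speed; a pose out of reach is approached as far as the arm can. A call with a number of a shift or a turn outside -1 to 1 is refused whole. A call with a gripper value outside its range is refused whole. The fingers move at their own pace and stop on an object; the grip force is fixed at half the most. Time passes only in rows, so rows that repeat a pose let the fingers close. It gives the time, the measured TCP pose, the force and the opening at its end, in the units of the state.
- bot.read_state(): the state, without advancing time (a new reading comes with each control period).
- eyes.capture(name): name is "side" or "top" or "wrist"; returns a dict with "image" (400x640x3 uint8, blue, green, red), "mtx" (3x3 intrinsics, pixels), "rvec" (rotation vector, rad) and "tvec" (3), from world to camera coordinates, as OpenCV has them; the wrist camera has in their place "hand_eye" (4x4, takes a point from camera to tool coordinates, whose origin is the TCP and whose axes are the tool frame's). Camera axes: x right, y down, z forward; pixel columns grow to the right and rows downward; lengths in m; the calibration is good to about 2 mm. A picture is of the moment at which its call begins: read the wrist's pose just before it. There is no depth.
- bot.hand_in(): hands the job in, once; it reports no verdict.
Trained networks look in the newest picture that a camera, given by its name, has taken for a name from the list of things; names that differ only in an ending like _2 or _b are one class to them, and where a whole thing is asked for, a point or a joint stands for the part that bears it (a point fixed in the world has none). Each returns a list of dicts, best first, with "conf" (0 to 1); they miss things now and then, are a little off and sometimes report something else, mostly with a low value. They report only what shows in the picture. A call takes as long as a camera call.
- models.recognise(camera, thing): "extent" ([left, top, right, bottom] as shares, 0 to 1, of the picture: columns of its width, rows of its height, round what is visible of it).
- models.spot_point(camera, thing): "point" ([column, row] as shares, 0 to 1, of the picture: columns of its width, rows of its height: a listed point, or the origin of a listed thing).
The state is a dict: "time_s": time; "joint_positions": joint angles; "qvel": joint speeds; "tau": joint torques, N m; "position": TCP position; "tcp_rot": TCP orientation; "force": force on the tool from outside, world axes, zero at the start; "moment": the same for the moment, N m; "opening": opening from 0.0 (shut) to 1.0 (fully open).
Only numpy, scipy, OpenCV 4.12 (cv2) and the standard library are available. Lean on these libraries where they do the work, as an engineer would, in place of code of your own. Each camera call takes 0.05 s, during which the arm holds its last target. There are 200 camera calls.

## Working session

There is one attempt and no reset: what is moved stays moved. The work goes in short steps, Python scripts to look and compute and a tool call to move; the robot and the scene stay as the last step left them, time stands still between calls to the robot, and variables do not carry over. Pictures are saved under pics/ and viewed, about 8 in all and at most 12, crops included, and the job is handed in when it is done.

Besides the shell and the picture viewer there is one more tool, called as name(argument=value, ...), one argument or row to a line, values as JSON. arm_command: Moves the arm, as the interface text tells. Shift numbers are shares of 0.08 m and turn numbers shares of 60 degrees, none past 1 either way. Its arguments: {"type":"object","properties":{"translation":{"type":"array"},"rotation":{"type":"array"},"grip":{"type":"array"}},"required":["translation","rotation","grip"]}

```bash
mkdir -p pics; cat > h.py <<'E'
from rig import bot, eyes, models
import numpy as np, cv2
def cap(n):
    return eyes.capture(n)
def ray(c,uv):
    R,_=cv2.Rodrigues(np.array(c["rvec"],float)); t=np.array(c["tvec"],float).ravel()
    K=np.array(c["mtx"]); d=R.T@np.linalg.inv(K)@np.array([uv[0],uv[1],1.]); o=-R.T@t
    return o,d/np.linalg.norm(d)
def onz(c,uv,z):
    o,d=ray(c,uv); return o+d*(z-o[2])/d[2]
def proj(c,P):
    return cv2.projectPoints(np.array(P,float).reshape(-1,3),np.array(c["rvec"],float),np.array(c["tvec"],float),np.array(c["mtx"],float),None)[0].reshape(-1,2)
def tri(rs):
    A=np.zeros((3,3));b=np.zeros(3)
    for o,d in rs:
        M=np.eye(3)-np.outer(d,d);A+=M;b+=M@o
    return np.linalg.solve(A,b)
E
python3 - <<'E'
from h import *
np.set_printoptions(precision=4,suppress=True)
s=bot.read_state(); print(s["time_s"],s["position"],np.array(s["tcp_rot"]),s["opening"],bot.tip_extent)
C={}
for n in("top","side"):
    C[n]=cap(n); cv2.imwrite(f"pics/{n}1.png",C[n]["image"])
H={"head":.015,"home":.039,"brush":0,"board":.006,"fence":.024,"endstop":.024,"tail_pad":.13,"pivot":.074,"foot":.026}
for k,z in H.items():
    r=[]
    for n in("top","side"):
        p=models.spot_point(n,k)
        for q in p[:2]:
            uv=np.array(q["point"])*[640,400]; print(k,n,uv,round(q["conf"],2),onz(C[n],uv,z))
        if p: r.append(ray(C[n],np.array(p[0]["point"])*[640,400]))
    if len(r)==2: print("  tri",tri(r))
E
```

```text
0.0 [ 0.1701 -0.6007  0.2436] [[-0.9622 -0.0002  0.2723]
 [-0.2723  0.0021 -0.9622]
 [-0.0004 -1.     -0.0021]] 0.9962241207672611 0.022
head top [453.888 205.92 ] 0.85 [ 0.4665 -0.3646  0.015 ]
head top [282.304 195.52 ] 0.31 [0.5011 0.0753 0.015 ]
head side [398.976 171.08 ] 0.83 [ 0.4839 -0.3733  0.015 ]
  tri [ 0.4703 -0.3583  0.0271]
home top [285.824 177.08 ] 0.85 [0.5455 0.0646 0.039 ]
home side [279.296 233.   ] 0.88 [0.5386 0.0775 0.039 ]
home side [395.2 181.6] 0.43 [ 0.4453 -0.2818  0.039 ]
  tri [0.5482 0.0661 0.0266]
brush top [446.976 207.08 ] 0.81 [ 0.4647 -0.3508  0.    ]
brush side [398.272 180.32 ] 0.51 [ 0.4705 -0.3494  0.    ]
  tri [ 0.4671 -0.3489  0.0016]
board top [282.688 194.2  ] 0.59 [0.5053 0.0747 0.006 ]
board side [290.88 249.2 ] 0.57 [0.5065 0.0751 0.006 ]
  tri [0.5058 0.0751 0.0063]
tail_pad top [188.096 169.4  ] 0.95 [0.556  0.2875 0.13  ]
pivot top [232.576 176.92 ] 0.96 [0.5437 0.1929 0.074 ]
pivot side [235.328 244.6  ] 0.66 [0.5529 0.1936 0.074 ]
pivot side [288.832 248.08 ] 0.31 [0.4586 0.1312 0.074 ]
  tri [0.5458 0.1947 0.0781]
foot top [264.832 178.48 ] 0.79 [0.5444 0.1185 0.026 ]
foot side [264.832 245.12 ] 0.78 [0.5457 0.1184 0.026 ]
  tri [0.5447 0.1187 0.0267]
```

View pics/top1.png

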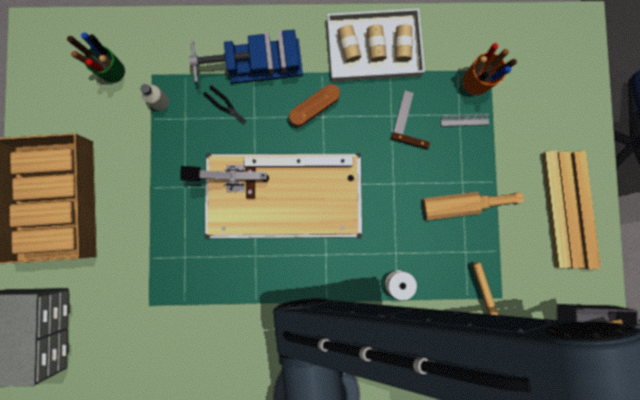

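View pics/side1.png

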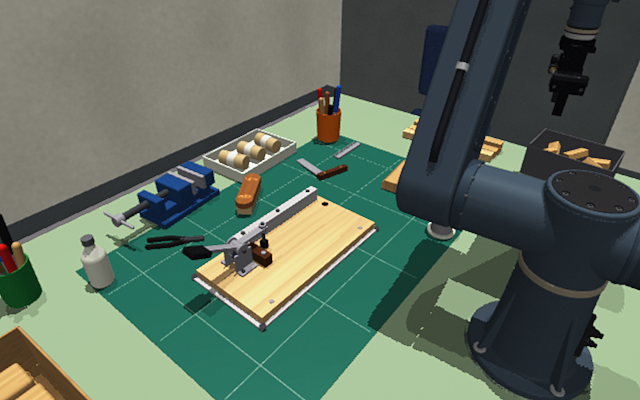

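The top view shows the jig at about (205–360, 153–237) with the fence on its far edge and the tail pad at (190, 174). The brush has its head at (425–480, 207), with the handle pointing right to (523, 198). The side view has the arm hiding the brush. Next I'll measure the yaws from colour edges.

```bash
python3 - <<'E'
from h import *
np.set_printoptions(precision=4,suppress=True)
c=cap("top"); im=c["image"].astype(int); b,g,r=im[...,0],im[...,1],im[...,2]
# non-green
m=((r-g>-5)).astype(np.uint8)
def comp(x0,y0,x1,y1,seed,mm):
    s=np.zeros_like(mm); s[y0:y1,x0:x1]=mm[y0:y1,x0:x1]
    n,l=cv2.connectedComponents(s); return l==l[seed[1],seed[0]]
pl=comp(203,150,366,242,(300,210),((r>110)&(r-g>-5)).astype(np.uint8))
wood=comp(203,150,366,242,(300,210),((r-b>50)&(r>g+5)).astype(np.uint8))
br=comp(415,185,535,225,(450,207),((r-b>40)&(r>g+5)).astype(np.uint8))
for n,mk,z in(("plate",pl,.006),("wood",wood,.024),("brush",br,.02)):
    ys,xs=np.nonzero(mk); P=np.array([onz(c,(x,y),z)[:2] for x,y in zip(xs,ys)],np.float32)
    print(n,len(xs),xs.min(),xs.max(),ys.min(),ys.max(),cv2.minAreaRect(P), cv2.boxPoints(cv2.minAreaRect(P)))
    if n=="brush":
        np.save("br.npy",P); print(P.mean(0))
o=im[140:245,170:370].astype(np.uint8); o2=im[180:230,410:535].astype(np.uint8)
a=cv2.resize(o,None,fx=4,fy=4,interpolation=cv2.INTER_CUBIC)
cv2.imwrite("pics/jig.png",a)
for k in("head","brush","home","tail_pad","pivot","foot"): print(k,[(np.array(q["point"])*[640,400],round(q["conf"],2)) for q in models.spot_point("top",k)[:1]],[(np.array(q["extent"])*[640,400,640,400],round(q["conf"],2)) for q in models.recognise("top",k)[:1]])
E
```

```text
plate 11878 203 360 154 237 ((0.503484308719635, 0.07782451808452606), (0.40431010723114014, 0.21348007023334503), 89.31301879882812) [[ 0.3943 -0.123 ]
 [ 0.6078 -0.1256]
 [ 0.6126  0.2787]
 [ 0.3992  0.2812]]
wood 8517 208 357 156 234 ((0.500836193561554, 0.073904849588871), (0.3777073621749878, 0.19697539508342743), 89.83165740966797) [[ 0.4018 -0.1147]
 [ 0.5988 -0.1152]
 [ 0.5999  0.2625]
 [ 0.4029  0.263 ]]
brush 1657 424 524 192 219 ((0.47317150235176086, -0.4163413345813751), (0.055232077836990356, 0.25904688239097595), 6.000620365142822) [[ 0.4322 -0.2904]
 [ 0.4592 -0.548 ]
 [ 0.5142 -0.5423]
 [ 0.4871 -0.2846]]
[ 0.4707 -0.3932]
head [(array([452.8, 204.4]), 0.85)] [(array([423.296, 191.12 , 525.312, 223.2  ]), 0.64)]
brush [(array([451.392, 207.92 ]), 0.69)] [(array([419.328, 190.6  , 523.968, 221.72 ]), 0.7)]
home [(array([283.008, 177.08 ]), 0.78)] [(array([183.424, 151.48 , 364.288, 237.6  ]), 0.74)]
tail_pad [(array([187.072, 171.52 ]), 0.74)] [(array([181.824, 162.32 , 272.   , 180.68 ]), 0.56)]
pivot [(array([233.28, 176.2 ]), 0.76)] [(array([179.392, 157.08 , 359.808, 239.6  ]), 0.9)]
foot [(array([263.68, 177.2 ]), 0.89)] [(array([183.488, 165.2  , 270.976, 184.88 ]), 0.58)]
```

arm_command(
  translation=[
    [-0.2,0,-0.2],
    [-0.4,0,-0.4],
    [-0.6,0,-0.6],
    [-0.8,0,-0.8],
    [-1,0,-1],
  ],
  rotation=[
    [0,-0.14,0],
    [0,-0.28,0],
    [0,-0.42,0],
    [0,-0.56,0],
    [0,-0.7,0],
  ],
  grip=[-1,-1,-1,-1,-1],
)

```text
time_s: 2.15
position: [0.2258, -0.5018, 0.2446]
tcp_rot: [[-0.528, 0.0, 0.849], [-0.849, -0.0, -0.528], [0.0, -1.0, 0.0]]
force: [0.2, 0.7, -0.1]
opening: 1.002
```

arm_command(
  translation=[
    [-0.2,0,0.2],
    [-0.4,0,0.4],
    [-0.6,0,0.6],
    [-0.8,0,0.8],
    [-1,0,1],
  ],
  rotation=[
    [0,-0.107,0],
    [0,-0.214,0],
    [0,-0.321,0],
    [0,-0.43,0],
    [0,-0.537,0],
  ],
  grip=[-1,-1,-1,-1,-1],
)

```text
time_s: 2.65
position: [0.3366, -0.4773, 0.2447]
tcp_rot: [[0.005, 0.0, 1.0], [-1.0, -0.0, 0.005], [0.0, -1.0, 0.0]]
force: [0.4, 0.1, 0.3]
opening: 1.004
```

arm_command(
  translation=[
    [-0.25,0,0.25],
    [-0.5,0,0.5],
    [-0.75,0,0.75],
    [-1,0,1],
    [-1,0,1],
  ],
  rotation=[
    [0,0,0],
    [0,0,0],
    [0,0,0],
    [0,0,0],
    [0,0,0],
  ],
  grip=[-1,-1,-1,-1,-1],
)

```text
time_s: 3.15
position: [0.4176, -0.3948, 0.2446]
tcp_rot: [[0.004, 0.001, 1.0], [-1.0, 0.001, 0.004], [-0.001, -1.0, 0.001]]
force: [-0.1, 0.9, -0.7]
opening: 0.998
```

```bash
cat >> h.py <<'E'
def wcap():
    s=bot.read_state(); c=eyes.capture("wrist"); T=np.eye(4); T[:3,:3]=np.array(s["tcp_rot"]); T[:3,3]=s["position"]
    W=T@np.array(c["hand_eye"]); V=np.linalg.inv(W)   # world->cam
    c["rvec"]=cv2.Rodrigues(V[:3,:3])[0]; c["tvec"]=V[:3,3]; return s,c
E
python3 - <<'E'
from h import *
np.set_printoptions(precision=4,suppress=True)
s,c=wcap(); cv2.imwrite("pics/w1.png",c["image"]); print(np.array(c["hand_eye"])); print(c["mtx"])
for k,z in(("head",.015),("brush",0)):
    for q in models.spot_point("wrist",k)[:2]:
        uv=np.array(q["point"])*[640,400]; print(k,uv,q["conf"],onz(c,uv,z))
    print(models.recognise("wrist",k)[:1])
E
```

```text
[[-0.0006  0.953   0.303  -0.0842]
 [ 0.0008 -0.303   0.953  -0.1397]
 [ 1.      0.0009 -0.0006 -0.0015]
 [ 0.      0.      0.      1.    ]]
[[293.9706   0.     321.1216]
 [  0.     293.9706 200.0631]
 [  0.       0.       1.    ]]
head [360.512 143.32 ] 0.93 [ 0.4647 -0.3535  0.015 ]
[{'extent': [0.5208, 0.204, 0.6102, 0.6878], 'conf': 0.97}]
brush [357.184 137.4  ] 0.82 [ 0.4621 -0.3478  0.    ]
[{'extent': [0.5212, 0.2015, 0.6091, 0.6933], 'conf': 0.79}]
```

View pics/w1.png

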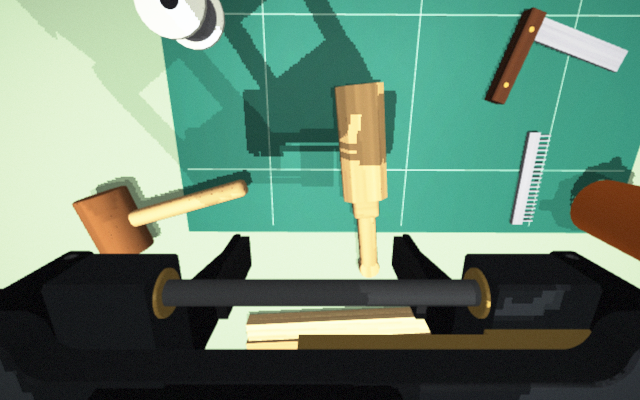

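The wrist view shows the brush head at (336–385, 83–200) and the handle running to (370, 272). That matches the measured head near (0.466, −0.355) with a yaw of about 6°. The wide side of the gripper runs along the jaw axis. Now to the hold-down.

arm_command(
  translation=[
    [-0.33,0,0.1],
    [-0.67,0,0.2],
    [-1,0,0.3],
  ],
  rotation=[
    [0,0,0],
    [0,0,0],
    [0,0,0],
  ],
  grip=[1,1,1],
)

```text
time_s: 3.7
position: [0.4391, -0.3178, 0.2445]
tcp_rot: [[-0.002, -0.0, 1.0], [-1.0, -0.0, -0.002], [0.0, -1.0, -0.0]]
force: [0.1, -0.1, 0.3]
opening: 0.812
```

arm_command(
  translation=[
    [-0.33,0,0.1],
    [-0.67,0,0.2],
    [-1,0,0.3],
  ],
  rotation=[
    [0,0,0],
    [0,0,0],
    [0,0,0],
  ],
  grip=[1,1,1],
)

```text
time_s: 4.0
position: [0.4634, -0.2376, 0.2446]
tcp_rot: [[-0.002, 0.0, 1.0], [-1.0, -0.0, -0.002], [0.0, -1.0, 0.0]]
force: [0.5, 0.3, 0.8]
opening: 0.54
```

arm_command(
  translation=[
    [-0.33,0,0.1],
    [-0.67,0,0.2],
    [-1,0,0.3],
  ],
  rotation=[
    [0,0,0],
    [0,0,0],
    [0,0,0],
  ],
  grip=[1,1,1],
)

```text
time_s: 4.3
position: [0.4876, -0.1576, 0.2447]
tcp_rot: [[-0.002, 0.0, 1.0], [-1.0, -0.0, -0.002], [0.0, -1.0, 0.0]]
force: [0.1, -0.3, 0.7]
opening: 0.264
```

arm_command(
  translation=[
    [-0.33,0,0.1],
    [-0.67,0,0.2],
    [-1,0,0.3],
  ],
  rotation=[
    [0,0,0],
    [0,0,0],
    [0,0,0],
  ],
  grip=[1,1,1],
)

```text
time_s: 4.6
position: [0.5118, -0.0776, 0.2446]
tcp_rot: [[-0.001, 0.0, 1.0], [-1.0, -0.0, -0.001], [0.0, -1.0, 0.0]]
force: [0.0, 0.1, 0.3]
opening: 0.03
```

arm_command(
  translation=[
    [-0.33,0,0.1],
    [-0.67,0,0.2],
    [-1,0,0.3],
  ],
  rotation=[
    [0,0,0],
    [0,0,0],
    [0,0,0],
  ],
  grip=[1,1,1],
)

```text
time_s: 4.9
position: [0.5359, 0.0024, 0.2446]
tcp_rot: [[-0.001, 0.0, 1.0], [-1.0, -0.0, -0.001], [0.0, -1.0, 0.0]]
force: [-0.3, -1.1, -0.5]
opening: 0.005
```

arm_command(
  translation=[
    [-0.33,0,0],
    [-0.67,0,0],
    [-1,0,0],
  ],
  rotation=[
    [0,0,0],
    [0,0,0],
    [0,0,0],
  ],
  grip=[1,1,1],
)

```text
time_s: 5.2
position: [0.5358, 0.0824, 0.2446]
tcp_rot: [[-0.001, 0.0, 1.0], [-1.0, -0.0, -0.001], [0.0, -1.0, 0.0]]
force: [0.5, 0.1, -0.5]
opening: 0.004
```

arm_command(
  translation=[
    [-0.33,0,0],
    [-0.67,0,0],
    [-1,0,0],
  ],
  rotation=[
    [0,0,0],
    [0,0,0],
    [0,0,0],
  ],
  grip=[1,1,1],
)

```text
time_s: 5.5
position: [0.536, 0.1625, 0.2446]
tcp_rot: [[-0.001, 0.0, 1.0], [-1.0, -0.0, -0.001], [0.0, -1.0, 0.0]]
force: [0.6, 0.3, 1.1]
opening: 0.007
```

arm_command(
  translation=[
    [-0.33,0,0],
    [-0.67,0,0],
    [-1,0,0],
    [-1,0,0],
  ],
  rotation=[
    [0,0,0],
    [0,0,0],
    [0,0,0],
    [0,0,0],
  ],
  grip=[1,1,1,1],
)

```text
time_s: 5.9
position: [0.536, 0.2443, 0.2446]
tcp_rot: [[0.002, 0.001, 1.0], [-1.0, 0.001, 0.002], [-0.001, -1.0, 0.001]]
force: [-0.9, -0.6, -0.3]
opening: 0.006
```

```bash
python3 - <<'E'
from h import *
np.set_printoptions(precision=4,suppress=True)
s,c=wcap(); cv2.imwrite("pics/w2.png",c["image"]); print(s["position"],s["force"],s["time_s"])
for k,z in(("tail_pad",.127),("pivot",.074),("home",.039),("endstop",.024),("fence",.024)):
    for q in models.spot_point("wrist",k)[:1]:
        uv=np.array(q["point"])*[640,400]; print(k,uv,q["conf"],onz(c,uv,z))
E
```

```text
[0.536  0.2443 0.2446] [-0.9242 -0.6398 -0.3487] 5.9
tail_pad [336.384 154.68 ] 0.69 [0.5477 0.2885 0.127 ]
pivot [331.584 230.8  ] 0.7 [0.5466 0.1931 0.074 ]
```

View pics/w2.png

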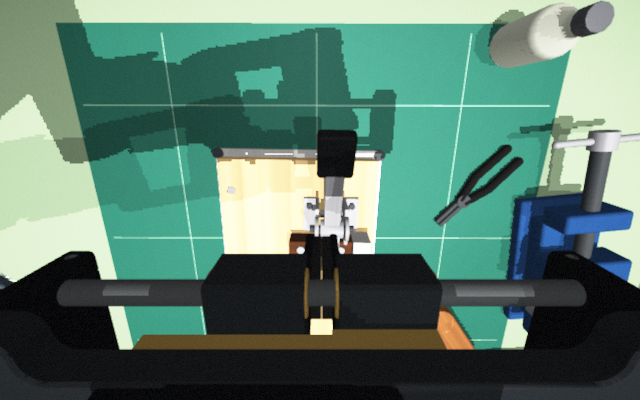

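The wrist view shows the black pad at (337, 153), with the fingers closed and the vise well off to the right. Pad is at (0.547, 0.289), so I'll move above it and press.

arm_command(
  translation=[
    [-0.2,0.25,0.07],
    [-0.4,0.5,0.14],
    [-0.63,0.75,0.14],
    [-0.63,1,0.14],
  ],
  rotation=[
    [0,0,0],
    [0,0,0],
    [0,0,0],
    [0,0,0],
  ],
  grip=[1,1,1,1],
)

```text
time_s: 6.6
position: [0.5473, 0.2939, 0.164]
tcp_rot: [[0.001, 0.001, 1.0], [-1.0, 0.001, 0.001], [-0.001, -1.0, 0.001]]
force: [-0.6, -0.2, -1.1]
opening: 0.009
```

arm_command(
  translation=[
    [0,0.14,0],
    [0,0.28,0],
    [0,0.42,0],
    [0,0.56,0],
    [0,0.7,0],
  ],
  rotation=[
    [0,0,0],
    [0,0,0],
    [0,0,0],
    [0,0,0],
    [0,0,0],
  ],
  grip=[1,1,1,1,1],
)

```text
time_s: 7.1
position: [0.5486, 0.2932, 0.1101]
tcp_rot: [[-0.001, 0.004, 1.0], [-1.0, 0.003, -0.001], [-0.003, -1.0, 0.004]]
force: [-0.1, 1.8, 2.4]
opening: 0.008
```

arm_command(
  translation=[
    [0,0.1,0],
    [0,0.2,0],
    [0,0.3,0],
    [0,0.4,0],
    [0,0.4,0],
  ],
  rotation=[
    [0,0,0],
    [0,0,0],
    [0,0,0],
    [0,0,0],
    [0,0,0],
  ],
  grip=[1,1,1,1,1],
)

```text
time_s: 7.6
position: [0.5464, 0.2923, 0.082]
tcp_rot: [[0.001, -0.0, 1.0], [-1.0, -0.002, 0.001], [0.002, -1.0, -0.0]]
force: [-10.3, -5.0, 34.1]
opening: 0.004
```

arm_command(
  translation=[
    [0,-0.3,0],
    [0,-0.6,0],
    [0,-0.9,0],
    [0,-1,0],
    [0,-1,0],
  ],
  rotation=[
    [0,0,0],
    [0,0,0],
    [0,0,0],
    [0,0,0],
    [0,0,0],
  ],
  grip=[1,1,1,1,1],
)

```text
time_s: 8.1
position: [0.5472, 0.293, 0.1573]
tcp_rot: [[0.0, 0.002, 1.0], [-1.0, 0.001, 0.0], [-0.001, -1.0, 0.002]]
force: [-0.0, 0.2, 0.0]
opening: 0.007
```

arm_command(
  translation=[
    [0.3,-0.3,0],
    [0.6,-0.6,0],
    [0.9,-0.9,0],
    [1,-1,0],
  ],
  rotation=[
    [0,0,0],
    [0,0,0],
    [0,0,0],
    [0,0,0],
  ],
  grip=[0.5,0,-0.5,-1],
)

```text
time_s: 8.5
position: [0.5472, 0.2113, 0.237]
tcp_rot: [[-0.002, 0.001, 1.0], [-1.0, -0.0, -0.002], [0.0, -1.0, 0.001]]
force: [1.1, -0.3, -0.1]
opening: 0.282
```

```bash
python3 - <<'E'
from h import *
np.set_printoptions(precision=4,suppress=True)
s,c=wcap(); print(s["position"],s["force"],s["time_s"])
d=cap("side"); a=cv2.resize(d["image"][180:340,170:390],None,fx=3,fy=3,interpolation=cv2.INTER_CUBIC)
b=cv2.resize(c["image"][60:300,190:430],None,fx=2,fy=2)[:480]
cv2.imwrite("pics/m3.png",a)
r=[]
for n,cc in(("wrist",c),("side",d)):
  for k,z in(("tail_pad",.052),("foot",.085),("home",.039),("pivot",.074)):
    for q in models.spot_point(n,k)[:1]:
        uv=np.array(q["point"])*[640,400]; print(n,k,uv,round(q["conf"],2),onz(cc,uv,z))
E
```

```text
[0.5472 0.2113 0.237 ] [ 1.1064 -0.26   -0.1184] 8.5
wrist tail_pad [322.688 100.08 ] 0.66 [0.5474 0.3019 0.052 ]
wrist home [321.984 282.   ] 0.74 [0.5467 0.0742 0.039 ]
wrist pivot [320.704 203.8  ] 0.83 [0.5453 0.1949 0.074 ]
side tail_pad [195.008 279.88 ] 0.7 [0.5559 0.2992 0.052 ]
side foot [265.024 219.   ] 0.56 [0.5563 0.1015 0.085 ]
side home [277.888 233.4  ] 0.83 [0.5401 0.0806 0.039 ]
side pivot [232.192 243.8  ] 0.68 [0.5599 0.196  0.074 ]
```

View pics/m3.png

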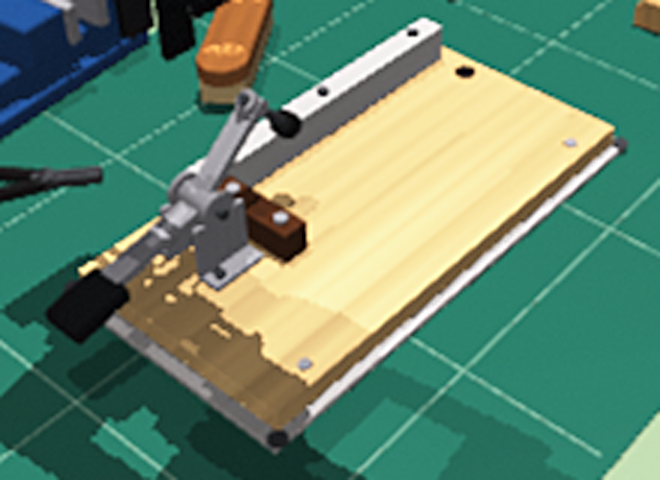

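The side crop shows the lever latched: pad low at (85, 305), foot raised at (285, 123), and the corner clear. Now back to the brush.

arm_command(
  translation=[
    [0.33,0,-0.05],
    [0.67,0,-0.1],
    [1,0,-0.14],
  ],
  rotation=[
    [0,0,0],
    [0,0,0],
    [0,0,0],
  ],
  grip=[-1,-1,-1],
)

```text
time_s: 9.3
position: [0.5351, 0.1327, 0.2362]
tcp_rot: [[0.002, -0.001, 1.0], [-1.0, -0.0, 0.002], [0.0, -1.0, -0.001]]
force: [0.4, -1.1, 0.5]
opening: 0.972
```

arm_command(
  translation=[
    [0.33,0,-0.05],
    [0.67,0,-0.1],
    [1,0,-0.14],
  ],
  rotation=[
    [0,0,0],
    [0,0,0],
    [0,0,0],
  ],
  grip=[-1,-1,-1],
)

```text
time_s: 9.6
position: [0.524, 0.0523, 0.2363]
tcp_rot: [[0.001, -0.0, 1.0], [-1.0, 0.0, 0.001], [-0.0, -1.0, -0.0]]
force: [0.8, -0.3, -0.1]
opening: 1.0
```

arm_command(
  translation=[
    [0.33,0,-0.05],
    [0.67,0,-0.1],
    [1,0,-0.14],
  ],
  rotation=[
    [0,0,0],
    [0,0,0],
    [0,0,0],
  ],
  grip=[-1,-1,-1],
)

```text
time_s: 9.9
position: [0.5129, -0.0278, 0.2364]
tcp_rot: [[0.001, -0.0, 1.0], [-1.0, 0.0, 0.001], [-0.0, -1.0, -0.0]]
force: [0.5, -0.4, -0.6]
opening: 1.001
```

arm_command(
  translation=[
    [0.33,0,-0.05],
    [0.67,0,-0.1],
    [1,0,-0.14],
  ],
  rotation=[
    [0,0,0],
    [0,0,0],
    [0,0,0],
  ],
  grip=[-1,-1,-1],
)

```text
time_s: 10.2
position: [0.5018, -0.1079, 0.2364]
tcp_rot: [[0.001, -0.0, 1.0], [-1.0, 0.0, 0.001], [-0.0, -1.0, -0.0]]
force: [1.0, -0.3, 0.1]
opening: 1.002
```

arm_command(
  translation=[
    [0.33,0,-0.05],
    [0.67,0,-0.1],
    [1,0,-0.14],
  ],
  rotation=[
    [0,0,0],
    [0,0,0],
    [0,0,0],
  ],
  grip=[-1,-1,-1],
)

```text
time_s: 10.5
position: [0.4907, -0.1879, 0.2364]
tcp_rot: [[0.001, -0.0, 1.0], [-1.0, 0.0, 0.001], [-0.0, -1.0, -0.0]]
force: [0.6, 0.0, -0.1]
opening: 1.004
```

arm_command(
  translation=[
    [0.33,0,-0.05],
    [0.67,0,-0.1],
    [1,0,-0.14],
  ],
  rotation=[
    [0,0,0],
    [0,0,0],
    [0,0,0],
  ],
  grip=[-1,-1,-1],
)

```text
time_s: 10.8
position: [0.4796, -0.2679, 0.2363]
tcp_rot: [[0.001, -0.0, 1.0], [-1.0, 0.0, 0.001], [-0.0, -1.0, -0.0]]
force: [0.3, -0.2, -0.6]
opening: 1.001
```

arm_command(
  translation=[
    [0.33,0,-0.05],
    [0.67,0,-0.1],
    [1,0,-0.14],
    [1,0,-0.14],
  ],
  rotation=[
    [0,-0.1,0],
    [0,-0.1,0],
    [0,-0.1,0],
    [0,-0.1,0],
  ],
  grip=[-1,-1,-1,-1],
)

```text
time_s: 11.2
position: [0.4686, -0.3506, 0.2364]
tcp_rot: [[0.102, 0.001, 0.995], [-0.995, -0.003, 0.102], [0.003, -1.0, 0.001]]
force: [-0.1, -0.3, 0.6]
opening: 1.0
```

```bash
python3 - <<'E'
from h import *
np.set_printoptions(precision=4,suppress=True)
s,c=wcap(); print(s["position"],np.array(s["tcp_rot"]),s["time_s"])
im=c["image"].astype(int); b,g,r=im[...,0],im[...,1],im[...,2]
for q in models.spot_point("wrist","head")[:1]:
    uv=np.array(q["point"])*[640,400]; print(uv,q["conf"],onz(c,uv,.015))
e=models.recognise("wrist","brush")[:1]; print(e)
x0,y0,x1,y1=(np.array(e[0]["extent"])*[640,400,640,400]+[-8,-8,8,8]).astype(int)
m=np.zeros((400,640),np.uint8); m[max(y0,0):min(y1,235),x0:x1]=((r-b>25)&(r>g))[max(y0,0):min(y1,235),x0:x1]
n,l,st,_=cv2.connectedComponentsWithStats(m); k=1+np.argmax(st[1:,4]); m=l==k; print(st[k])
for row in range(st[k][1]+3,st[k][1]+st[k][3],8):
    xs=np.nonzero(m[row])[0]; A=onz(c,(xs.min(),row),.015); B=onz(c,(xs.max()+1,row),.015); print(row,A[:2],B[:2],(A+B)[:2]/2,B[0]-A[0])
E
```

```text
[ 0.4686 -0.3506  0.2364] [[ 0.1021  0.0011  0.9948]
 [-0.9948 -0.0026  0.1021]
 [ 0.0027 -1.      0.0009]] 11.2
[318.72 178.4 ] 0.63 [ 0.4644 -0.3534  0.015 ]
[{'extent': [0.4647, 0.3013, 0.5388, 0.695], 'conf': 0.88}]
[ 297  122   47  113 5013]
125 [ 0.4321 -0.2911] [ 0.4878 -0.2854] [ 0.46   -0.2882] 0.05571498962517463
133 [ 0.4329 -0.3004] [ 0.489  -0.2946] [ 0.4609 -0.2975] 0.056168258149020545
141 [ 0.4336 -0.3099] [ 0.4902 -0.304 ] [ 0.4619 -0.3069] 0.0566289622847147
149 [ 0.4343 -0.3195] [ 0.4914 -0.3136] [ 0.4629 -0.3165] 0.05709728651085244
157 [ 0.4363 -0.3291] [ 0.4915 -0.3234] [ 0.4639 -0.3263] 0.05512348863057576
165 [ 0.4371 -0.3391] [ 0.4939 -0.3332] [ 0.4655 -0.3361] 0.05682233034500844
173 [ 0.4379 -0.3492] [ 0.494  -0.3434] [ 0.4659 -0.3463] 0.0560584324959032
181 [ 0.4387 -0.3595] [ 0.4953 -0.3536] [ 0.467  -0.3565] 0.05653789926574887
189 [ 0.4408 -0.3698] [ 0.4966 -0.364 ] [ 0.4687 -0.3669] 0.05575843583603707
197 [ 0.4417 -0.3804] [ 0.4979 -0.3746] [ 0.4698 -0.3775] 0.05624363686201067
205 [ 0.4425 -0.3912] [ 0.4993 -0.3854] [ 0.4709 -0.3883] 0.05673735629786497
213 [ 0.4434 -0.4023] [ 0.4994 -0.3965] [ 0.4714 -0.3994] 0.055938880724364926
221 [ 0.4456 -0.4133] [ 0.5008 -0.4076] [ 0.4732 -0.4105] 0.05512620630868853
229 [ 0.4466 -0.4247] [ 0.5022 -0.419 ] [ 0.4744 -0.4219] 0.05562320498719442
```

Brush head is at (0.467, −0.356) with yaw 6.1°, and the 56 mm width checks out. Gripping 40 mm behind the head's centre.

arm_command(
  translation=[
    [0.2,0.25,0],
    [0.4,0.5,-0.02],
    [0.57,0.75,-0.02],
    [0.57,1,-0.02],
  ],
  rotation=[
    [0,0,0],
    [0,0,0],
    [0,0,0],
    [0,0,0],
  ],
  grip=[-1,-1,-1,-1],
)

```text
time_s: 11.75
position: [0.4725, -0.393, 0.1561]
tcp_rot: [[0.105, 0.001, 0.994], [-0.994, -0.001, 0.105], [0.001, -1.0, 0.001]]
force: [-0.6, 1.0, 0.8]
opening: 1.004
```

arm_command(
  translation=[
    [0,0.25,0],
    [0,0.5,0],
    [0,0.75,0],
    [0,1,0],
  ],
  rotation=[
    [0,0,0],
    [0,0,0],
    [0,0,0],
    [0,0,0],
  ],
  grip=[-1,-1,-1,-1],
)

```text
time_s: 12.15
position: [0.4722, -0.3908, 0.0759]
tcp_rot: [[0.107, -0.0, 0.994], [-0.994, 0.001, 0.107], [-0.001, -1.0, -0.0]]
force: [0.3, -0.5, -0.5]
opening: 0.999
```

arm_command(
  translation=[
    [0,0.2,0],
    [0,0.4,0],
    [0,0.55,0],
    [0,0.63,0],
    [0,0.63,0],
  ],
  rotation=[
    [0,0,0],
    [0,0,0],
    [0,0,0],
    [0,0,0],
    [0,0,0],
  ],
  grip=[-1,-1,-1,-1,-1],
)

```text
time_s: 12.65
position: [0.4714, -0.3919, 0.0253]
tcp_rot: [[0.105, -0.001, 0.994], [-0.994, 0.001, 0.105], [-0.001, -1.0, -0.001]]
force: [-1.1, -1.0, -0.8]
opening: 0.997
```

arm_command(
  translation=[
    [0,0,0],
    [0,0,0],
    [0,0,0],
    [0,0,0],
    [0,0,0],
  ],
  rotation=[
    [0,0,0],
    [0,0,0],
    [0,0,0],
    [0,0,0],
    [0,0,0],
  ],
  grip=[1,1,1,1,1],
)

```text
time_s: 13.15
position: [0.4718, -0.3928, 0.0266]
tcp_rot: [[0.105, 0.001, 0.995], [-0.995, -0.001, 0.105], [0.001, -1.0, 0.0]]
force: [0.9, 0.1, 1.5]
opening: 0.64
```

arm_command(
  translation=[
    [0,0,0],
    [0,0,0],
    [0,0,0],
  ],
  rotation=[
    [0,0,0],
    [0,0,0],
    [0,0,0],
  ],
  grip=[1,1,1],
)

```text
time_s: 13.45
position: [0.4718, -0.3928, 0.0265]
tcp_rot: [[0.105, 0.0, 0.994], [-0.994, -0.0, 0.105], [0.001, -1.0, 0.0]]
force: [-1.2, 0.4, 3.4]
opening: 0.645
```

arm_command(
  translation=[
    [0,-0.2,0],
    [0,-0.4,0],
    [0,-0.6,0],
    [0,-0.8,0],
    [0,-1,0],
  ],
  rotation=[
    [0,0,0],
    [0,0,0],
    [0,0,0],
    [0,0,0],
    [0,0,0],
  ],
  grip=[1,1,1,1,1],
)

```text
time_s: 13.95
position: [0.4718, -0.3926, 0.108]
tcp_rot: [[0.105, 0.001, 0.994], [-0.994, -0.001, 0.105], [0.001, -1.0, 0.0]]
force: [0.1, -0.3, -3.1]
opening: 0.635
```

arm_command(
  translation=[
    [-0.25,0,0.06],
    [-0.5,0,0.12],
    [-0.75,0,0.18],
    [-1,0,0.25],
  ],
  rotation=[
    [0,0.025,0],
    [0,0.05,0],
    [0,0.075,0],
    [0,0.1,0],
  ],
  grip=[1,1,1,1],
)

```text
time_s: 14.35
position: [0.4833, -0.3104, 0.1075]
tcp_rot: [[-0.001, 0.001, 1.0], [-1.0, -0.001, -0.001], [0.001, -1.0, 0.001]]
force: [0.5, 0.1, -2.6]
opening: 0.637
```

arm_command(
  translation=[
    [-0.25,0,0.03],
    [-0.5,0,0.06],
    [-0.75,0,0.1],
    [-1,0,0.13],
  ],
  rotation=[
    [0,0,0],
    [0,0,0],
    [0,0,0],
    [0,0,0],
  ],
  grip=[1,1,1,1],
)

```text
time_s: 14.75
position: [0.4939, -0.23, 0.107]
tcp_rot: [[0.001, 0.001, 1.0], [-1.0, -0.001, 0.001], [0.001, -1.0, 0.001]]
force: [-0.1, 0.5, -1.7]
opening: 0.64
```

arm_command(
  translation=[
    [-0.25,0,0.03],
    [-0.5,0,0.06],
    [-0.75,0,0.1],
    [-1,0,0.13],
  ],
  rotation=[
    [0,0,0],
    [0,0,0],
    [0,0,0],
    [0,0,0],
  ],
  grip=[1,1,1,1],
)

```text
time_s: 15.15
position: [0.5043, -0.1499, 0.107]
tcp_rot: [[0.001, 0.001, 1.0], [-1.0, -0.001, 0.001], [0.001, -1.0, 0.001]]
force: [0.8, -0.4, -2.1]
opening: 0.636
```

arm_command(
  translation=[
    [-0.25,0,0.03],
    [-0.5,0,0.06],
    [-0.75,0,0.1],
    [-1,0,0.13],
    [-1,0,0.13],
  ],
  rotation=[
    [0,0,0],
    [0,0,0],
    [0,0,0],
    [0,0,0],
    [0,0,0],
  ],
  grip=[1,1,1,1,1],
)

```text
time_s: 15.65
position: [0.514, -0.0684, 0.1068]
tcp_rot: [[0.004, -0.0, 1.0], [-1.0, 0.001, 0.004], [-0.001, -1.0, -0.0]]
force: [-0.7, 0.7, -1.5]
opening: 0.639
```

```bash
python3 - <<'E'
from h import *
np.set_printoptions(precision=4,suppress=True)
s,c=wcap(); print(s["position"],s["force"],s["moment"],s["opening"],s["time_s"])
cv2.imwrite("pics/w4.png",c["image"])
zb=s["position"][2]-.0265+.015
for k,z in(("head",zb),("endstop",.024),("home",.039),("fence",.024)):
    for q in models.spot_point("wrist",k)[:1]:
        uv=np.array(q["point"])*[640,400]; print(k,uv,round(q["conf"],2),onz(c,uv,z))
E
```

```text
[ 0.514  -0.0684  0.1068] [-0.7326  0.7452 -1.4657] [-0.0595 -0.0505 -0.0051] 0.6385685965498795 15.65
head [321.024 197.08 ] 0.73 [ 0.5122 -0.0306  0.0953]
home [374.272   3.4  ] 0.75 [0.5442 0.0761 0.039 ]
```

View pics/w4.png

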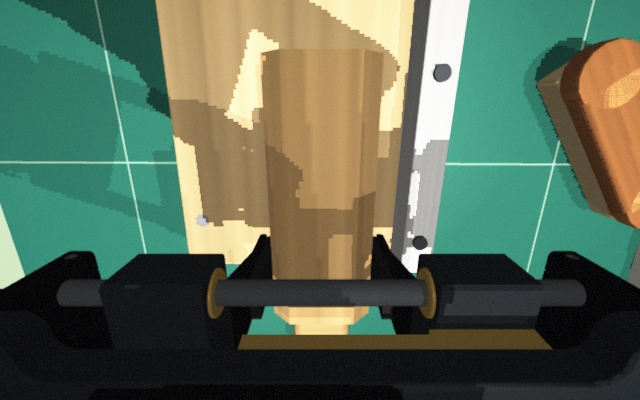

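The wrist view shows the brush level in the jaws with its end at row 50, left of the fence at (410, 130). Now lowering it to the board and sliding towards the stop.

arm_command(
  translation=[
    [0,0.17,0],
    [0,0.34,0],
    [0,0.51,0],
    [0,0.66,0],
    [0,0.66,0],
  ],
  rotation=[
    [0,0,0],
    [0,0,0],
    [0,0,0],
    [0,0,0],
    [0,0,0],
  ],
  grip=[1,1,1,1,1],
)

```text
time_s: 16.4
position: [0.5134, -0.0712, 0.052]
tcp_rot: [[-0.001, -0.003, 1.0], [-1.0, 0.001, -0.001], [-0.001, -1.0, -0.003]]
force: [-0.5, 0.1, -1.5]
opening: 0.637
```

arm_command(
  translation=[
    [-0.25,0,0],
    [-0.5,0,0],
    [-0.75,0,0],
    [-1,0,0],
    [-1,0,0],
  ],
  rotation=[
    [0,0,0],
    [0,0,0],
    [0,0,0],
    [0,0,0],
    [0,0,0],
  ],
  grip=[1,1,1,1,1],
)

```text
time_s: 16.9
position: [0.5139, 0.0108, 0.0538]
tcp_rot: [[0.003, -0.0, 1.0], [-1.0, 0.0, 0.003], [-0.0, -1.0, -0.0]]
force: [-0.5, -0.8, -0.9]
opening: 0.641
```

arm_command(
  translation=[
    [-0.05,0.02,0],
    [-0.1,0.03,0],
    [-0.15,0.03,0],
    [-0.2,0.03,0],
    [-0.22,0.03,0],
  ],
  rotation=[
    [0,0,0],
    [0,0,0],
    [0,0,0],
    [0,0,0],
    [0,0,0],
  ],
  grip=[1,1,1,1,1],
)

```text
time_s: 17.4
position: [0.5142, 0.0268, 0.0509]
tcp_rot: [[0.0, -0.0, 1.0], [-1.0, 0.0, 0.0], [-0.0, -1.0, -0.0]]
force: [0.6, 0.7, -1.7]
opening: 0.64
```

arm_command(
  translation=[
    [-0.04,0.01,0],
    [-0.08,0.02,0],
    [-0.12,0.02,0],
    [-0.12,0.02,0],
  ],
  rotation=[
    [0,0,0],
    [0,0,0],
    [0,0,0],
    [0,0,0],
  ],
  grip=[1,1,1,1],
)

```text
time_s: 17.8
position: [0.5155, 0.0356, 0.0505]
tcp_rot: [[0.002, 0.003, 1.0], [-1.0, -0.001, 0.002], [0.001, -1.0, 0.003]]
force: [-0.1, -2.9, 5.9]
opening: 0.641
```

```bash
python3 - <<'E'
from h import *
s=bot.read_state(); print(s["position"],s["force"],s["moment"],s["opening"])
E
```

```text
[0.51551097 0.03564941 0.0505288 ] [-0.10393928 -2.8757895   5.85742677] [-0.46254087  0.06281395  0.06844194] 0.6405554134548274
```

arm_command(
  translation=[
    [-0.02,0,0],
    [-0.04,0,0],
    [-0.05,0,0],
    [-0.05,0,0],
  ],
  rotation=[
    [0,0,0],
    [0,0,0],
    [0,0,0],
    [0,0,0],
  ],
  grip=[1,1,1,1],
)

```text
time_s: 18.2
position: [0.5157, 0.0384, 0.0505]
tcp_rot: [[0.002, 0.003, 1.0], [-1.0, -0.003, 0.002], [0.003, -1.0, 0.003]]
force: [0.1, -8.5, 6.1]
opening: 0.64
```

arm_command(
  translation=[
    [-0.02,0,0],
    [-0.03,0,0],
    [-0.03,0,0],
  ],
  rotation=[
    [0,0,0],
    [0,0,0],
    [0,0,0],
  ],
  grip=[1,1,1],
)

```text
time_s: 18.5
position: [0.5157, 0.0386, 0.0505]
tcp_rot: [[0.003, 0.003, 1.0], [-1.0, -0.006, 0.003], [0.006, -1.0, 0.003]]
force: [-2.1, -18.3, 6.3]
opening: 0.643
```

arm_command(
  translation=[
    [0.02,0,0],
    [0.03,0,0],
    [0.03,0,0],
    [0.03,0,0],
    [0.03,0,0],
  ],
  rotation=[
    [0,0,0],
    [0,0,0],
    [0,0,0],
    [0,0,0],
    [0,0,0],
  ],
  grip=[1,-0.6,-0.6,-0.6,-0.6],
)

```text
time_s: 19.0
position: [0.5141, 0.0407, 0.0492]
tcp_rot: [[0.001, -0.0, 1.0], [-1.0, 0.0, 0.001], [-0.0, -1.0, -0.0]]
force: [0.2, -0.6, -0.7]
opening: 0.788
```

arm_command(
  translation=[
    [0,-0.2,0],
    [0,-0.4,0],
    [0,-0.6,0],
    [0,-0.8,0],
    [0,-1,0],
  ],
  rotation=[
    [0,0,0],
    [0,0,0],
    [0,0,0],
    [0,0,0],
    [0,0,0],
  ],
  grip=[-0.6,-0.6,-0.6,-0.6,-0.6],
)

```text
time_s: 19.5
position: [0.5139, 0.0408, 0.1298]
tcp_rot: [[0.001, -0.001, 1.0], [-1.0, 0.0, 0.001], [-0.0, -1.0, -0.001]]
force: [0.2, -0.6, 0.7]
opening: 0.798
```

arm_command(
  translation=[
    [0,0,-0.3],
    [0,0,-0.6],
    [0,0,-0.85],
    [0,0,-0.85],
  ],
  rotation=[
    [0,0,0],
    [0,0,0],
    [0,0,0],
    [0,0,0],
  ],
  grip=[1,1,1,1],
)

```text
time_s: 19.9
position: [0.4424, 0.0412, 0.1291]
tcp_rot: [[0.001, -0.006, 1.0], [-1.0, 0.001, 0.001], [-0.001, -1.0, -0.006]]
force: [0.3, 0.8, -0.3]
opening: 0.521
```

```bash
python3 - <<'E'
from h import *
np.set_printoptions(precision=4,suppress=True)
s,c=wcap(); print(s["position"],s["force"],s["opening"],s["time_s"])
t=cap("top"); d=cap("side")
a=cv2.resize(t["image"][140:245,170:390],None,fx=3,fy=3,interpolation=cv2.INTER_CUBIC)
b=cv2.resize(d["image"][170:290,220:440],None,fx=3,fy=3,interpolation=cv2.INTER_CUBIC)
cv2.imwrite("pics/m5.png",np.vstack([a[:240],b])[:600]); cv2.imwrite("pics/w5.png",c["image"])
for n,cc in(("wrist",c),("top",t),("side",d)):
  for k,z in(("head",.039),("home",.039)):
    for q in models.spot_point(n,k)[:1]:
        uv=np.array(q["point"])*[640,400]; print(n,k,uv,round(q["conf"],2),onz(cc,uv,z))
E
```

```text
[0.4424 0.0412 0.1291] [ 0.2636  0.7912 -0.3249] 0.5206872504725641 19.9
wrist head [412.608 171.92 ] 0.97 [0.5129 0.0761 0.039 ]
top head [284.8  188.12] 0.65 [0.5176 0.0675 0.039 ]
top home [281.984 179.08 ] 0.58 [0.5406 0.0743 0.039 ]
side head [287.104 235.68 ] 0.7 [0.5182 0.0734 0.039 ]
side home [279.488 233.68 ] 0.61 [0.5365 0.0791 0.039 ]
```

View pics/m5.png

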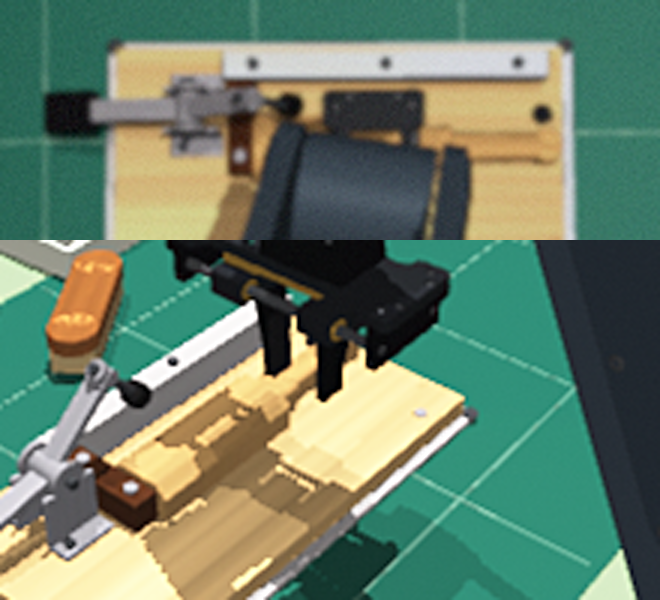

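The top and side crops show the brush lying on the board with its end at the dark stop block (about (150, 500) in the lower crop). It is parallel to the fence and about 30 mm off it, and the lever is still latched. Next I'll push it to the fence on its upright side with closed fingers.

arm_command(
  translation=[
    [0,0,0],
    [0,0.2,0],
    [0,0.4,0],
    [0,0.6,0],
    [0,0.8,0],
  ],
  rotation=[
    [0,0,0],
    [0,0,0],
    [0,0,0],
    [0,0,0],
    [0,0,0],
  ],
  grip=[1,1,1,1,1],
)

```text
time_s: 20.85
position: [0.4465, 0.0402, 0.0648]
tcp_rot: [[0.0, 0.001, 1.0], [-1.0, -0.0, 0.0], [0.0, -1.0, 0.001]]
force: [-0.4, -0.3, -0.7]
opening: 0.005
```

arm_command(
  translation=[
    [0,0.08,0],
    [0,0.16,0],
    [0,0.16,0.1],
    [0,0.16,0.2],
    [0,0.16,0.3],
  ],
  rotation=[
    [0,0,0],
    [0,0,0],
    [0,0,0],
    [0,0,0],
    [0,0,0],
  ],
  grip=[1,1,1,1,1],
)

```text
time_s: 21.35
position: [0.472, 0.0401, 0.0532]
tcp_rot: [[0.0, 0.002, 1.0], [-1.0, -0.0, 0.0], [0.0, -1.0, 0.002]]
force: [-0.6, -0.5, -0.8]
opening: 0.005
```

arm_command(
  translation=[
    [0,0,0.08],
    [0,0,0.16],
    [0,0,0.24],
    [0,0,0.32],
    [0,0,0.4],
  ],
  rotation=[
    [0,0,0],
    [0,0,0],
    [0,0,0],
    [0,0,0],
    [0,0,0],
  ],
  grip=[1,1,1,1,1],
)

```text
time_s: 21.85
position: [0.5023, 0.0403, 0.0525]
tcp_rot: [[0.0, -0.001, 1.0], [-1.0, 0.0, 0.0], [-0.0, -1.0, -0.001]]
force: [-2.8, -1.3, 0.5]
opening: 0.007
```

arm_command(
  translation=[
    [0,0,0.03],
    [0,0,0.06],
    [0,0,0.08],
    [0,0,0.1],
  ],
  rotation=[
    [0,0,0],
    [0,0,0],
    [0,0,0],
    [0,0,0],
  ],
  grip=[1,1,1,1],
)

```text
time_s: 22.25
position: [0.5081, 0.0404, 0.0524]
tcp_rot: [[0.001, -0.005, 1.0], [-1.0, 0.0, 0.001], [-0.0, -1.0, -0.005]]
force: [-6.3, -1.8, 4.4]
opening: 0.004
```

arm_command(
  translation=[
    [0,0,0.02],
    [0,0,0.04],
    [0,0,0.05],
    [0,0,0.05],
  ],
  rotation=[
    [0,0,0],
    [0,0,0],
    [0,0,0],
    [0,0,0],
  ],
  grip=[1,1,1,1],
)

```text
time_s: 22.65
position: [0.5083, 0.0407, 0.0522]
tcp_rot: [[0.001, -0.013, 1.0], [-1.0, 0.001, 0.001], [-0.001, -1.0, -0.013]]
force: [-10.0, -2.8, 6.7]
opening: 0.005
```

```bash
python3 - <<'E'
from h import *
np.set_printoptions(precision=4,suppress=True)
s,c=wcap(); print(s["position"],s["force"],s["moment"],s["time_s"])
cv2.imwrite("pics/w6.png",c["image"])
d=cap("side")
for n,cc in(("wrist",c),("side",d)):
  for k,z in(("head",.039),("home",.039)):
    for q in models.spot_point(n,k)[:1]:
        uv=np.array(q["point"])*[640,400]; print(n,k,uv,round(q["conf"],2),onz(cc,uv,z))
E
```

```text
[0.5083 0.0407 0.0522] [-9.981  -2.7968  6.719 ] [-0.4612  1.527  -0.0658] 22.65
wrist head [389.376 202.   ] 0.75 [0.5438 0.0754 0.039 ]
side head [275.008 228.28 ] 0.58 [0.5582 0.0712 0.039 ]
side home [277.504 229.8  ] 0.83 [0.5498 0.0716 0.039 ]
```

View pics/w6.png

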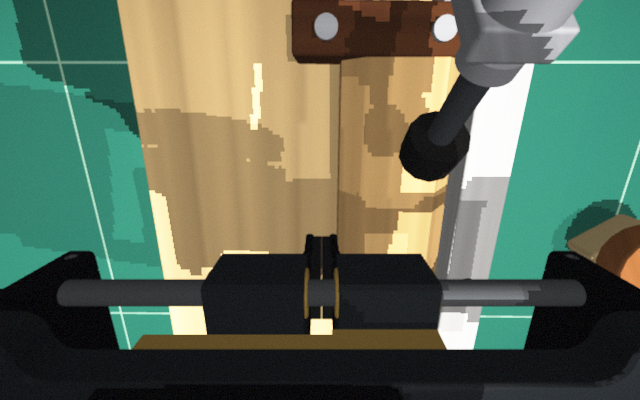

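Head measures (0.544, 0.075), matching home. The wrist view shows its end touching the stop at row 57 and the raised foot at (435, 145). Now I'll back off, tilt the tool 35° and do the slanting push on the near bevel.

arm_command(
  translation=[
    [0,0,-0.15],
    [0,0,-0.3],
    [0,-0.25,-0.4],
    [0,-0.5,-0.5],
    [-0.09,-0.6,-0.5],
  ],
  rotation=[
    [0,0,0],
    [0,0,0],
    [0,0,0],
    [0,0,0],
    [0,0,0],
  ],
  grip=[1,1,1,1,1],
)

```text
time_s: 23.45
position: [0.4748, 0.0473, 0.1018]
tcp_rot: [[-0.001, 0.003, 1.0], [-1.0, -0.0, -0.001], [0.0, -1.0, 0.003]]
force: [0.7, -0.3, 0.2]
opening: 0.002
```

arm_command(
  translation=[
    [0,0,0],
    [0,0,0],
    [0,0,0],
    [0,0,0],
    [0,0,0],
  ],
  rotation=[
    [0.12,0,0],
    [0.24,0,0],
    [0.36,0,0],
    [0.48,0,0],
    [0.583,0,0],
  ],
  grip=[1,1,1,1,1],
)

```text
time_s: 23.95
position: [0.4775, 0.0715, 0.1007]
tcp_rot: [[0.035, 0.315, 0.949], [-0.996, 0.09, 0.006], [-0.083, -0.945, 0.316]]
force: [0.2, 0.4, 0.5]
opening: 0.002
```

arm_command(
  translation=[
    [0,0,0],
    [0,0,0],
  ],
  rotation=[
    [0,0,0],
    [0,0,0],
  ],
  grip=[1,1],
)

```text
time_s: 24.15
position: [0.4771, 0.0711, 0.1005]
tcp_rot: [[0.034, 0.312, 0.949], [-0.996, 0.089, 0.006], [-0.083, -0.946, 0.314]]
force: [0.0, 0.1, -0.0]
opening: 0.003
```

```bash
python3 - <<'E'
from h import *
np.set_printoptions(precision=4,suppress=True)
s=bot.read_state(); R=np.array(s["tcp_rot"]); p=np.array(s["position"]); print(p,R,s["joint_positions"],s["force"],s["time_s"])
tip=p+.022*R[:,1]; print("tip",tip)
goal=np.array([.522,.048,.049]); n=np.array([-1,0,1])/2**.5
print("to pre (10mm off)",R.T@(goal+.010*n-tip)/.08,"push 10mm",R.T@(-.01*n)/.08)
for n_,z in(("side",.039),):
    c=cap(n_)
    for k in("head","home"):
        for q in models.spot_point(n_,k)[:1]: print(k,q["conf"],onz(c,np.array(q["point"])*[640,400],z))
E
```

```text
[0.4771 0.0711 0.1005] [[ 0.0342  0.3124  0.9493]
 [-0.996   0.0892  0.0065]
 [-0.0826 -0.9458  0.3142]] [ -9.7636  32.1827 122.843   46.4407  11.2079 -55.6238] [ 0.0403  0.0991 -0.0374] 24.15
tip [0.4839 0.073  0.0797]
to pre (10mm off) [0.3491 0.3726 0.2728] push 10mm [0.0103 0.1112 0.0561]
head 0.92 [0.5505 0.075  0.039 ]
home 0.73 [0.4819 0.1026 0.039 ]
```

Tilt stopped at about 18° near the joint-5 limit, and the tool skewed. I'll return to vertical and push at 45° with the fingertip's edge on the bevel instead.

```bash
cat > back.py <<'E'
from h import *
from scipy.spatial.transform import Rotation as Ro
np.set_printoptions(precision=4,suppress=True)
s=bot.read_state(); R=np.array(s["tcp_rot"]); p=np.array(s["position"])
Rv=np.array([[0,0,1],[-1,0,0],[0,-1,0.]])
print(s["time_s"],p,s["joint_positions"],s["force"]); print(R)
print("rot share",np.degrees(Ro.from_matrix(R.T@Rv).as_rotvec())/60)
print("shift share to (.475,.047,.11)",R.T@(np.array([.475,.047,.11])-p)/.08)
E
python3 back.py
```

```text
24.3 [0.477  0.0711 0.1006] [ -9.7816  32.1649 122.8595  46.5448  11.231  -55.7691] [ 0.3621 -0.1584 -0.3829]
[[ 0.0347  0.3125  0.9493]
 [-0.996   0.0896  0.0069]
 [-0.0829 -0.9457  0.3143]]
rot share [-0.3048  0.0203 -0.0839]
shift share to (.475,.047,.11) [ 0.2892 -0.1453  0.0113]
```

arm_command(
  translation=[
    [0.06,-0.03,0],
    [0.12,-0.06,0],
    [0.18,-0.09,0],
    [0.24,-0.12,0.01],
    [0.29,-0.145,0.01],
  ],
  rotation=[
    [-0.06,0.004,-0.017],
    [-0.12,0.008,-0.034],
    [-0.18,0.012,-0.05],
    [-0.24,0.016,-0.067],
    [-0.305,0.02,-0.084],
  ],
  grip=[1,1,1,1,1],
)

```text
time_s: 24.8
position: [0.4754, 0.046, 0.1106]
tcp_rot: [[-0.001, -0.001, 1.0], [-1.0, -0.003, -0.001], [0.003, -1.0, -0.001]]
force: [-0.6, -0.2, -0.7]
opening: 0.005
```

```bash
python3 back.py
```

```text
24.8 [0.4754 0.046  0.1106] [ -7.7961  32.0837 109.6942  -0.3032  38.277   -7.5272] [-0.5627 -0.1854 -0.6692]
[[-0.0005 -0.0014  1.    ]
 [-1.     -0.0031 -0.0005]
 [ 0.0031 -1.     -0.0014]]
rot share [ 0.0013 -0.0005  0.003 ]
shift share to (.475,.047,.11) [-0.0124  0.0077 -0.005 ]
```

arm_command(
  translation=[
    [0,0.1,0.08],
    [0,0.2,0.17],
    [0,0.3,0.25],
    [0,0.36,0.32],
    [0,0.36,0.32],
  ],
  rotation=[
    [0,0,0],
    [0,0,0],
    [0,0,0],
    [0,0,0],
    [0,0,0],
  ],
  grip=[1,1,1,1,1],
)

```text
time_s: 25.3
position: [0.4999, 0.047, 0.0798]
tcp_rot: [[-0.0, -0.002, 1.0], [-1.0, 0.001, -0.0], [-0.001, -1.0, -0.002]]
force: [0.2, -0.6, 0.2]
opening: 0.009
```

arm_command(
  translation=[
    [0,0.04,0.04],
    [0,0.08,0.08],
    [0,0.11,0.11],
    [0,0.14,0.14],
    [0,0.15,0.15],
  ],
  rotation=[
    [0,0,0],
    [0,0,0],
    [0,0,0],
    [0,0,0],
    [0,0,0],
  ],
  grip=[1,1,1,1,1],
)

```text
time_s: 25.8
position: [0.512, 0.0471, 0.0689]
tcp_rot: [[0.0, -0.001, 1.0], [-1.0, 0.001, 0.0], [-0.001, -1.0, -0.001]]
force: [0.6, 0.0, 3.7]
opening: 0.001
```

arm_command(
  translation=[
    [0,0.02,0.02],
    [0,0.03,0.03],
    [0,0.04,0.04],
    [0,0.04,0.04],
  ],
  rotation=[
    [0,0,0],
    [0,0,0],
    [0,0,0],
    [0,0,0],
  ],
  grip=[1,1,1,1],
)

```text
time_s: 26.2
position: [0.5124, 0.0471, 0.0685]
tcp_rot: [[0.001, -0.005, 1.0], [-1.0, 0.0, 0.001], [-0.0, -1.0, -0.005]]
force: [-8.3, -1.1, 26.3]
opening: -0.001
```

arm_command(
  translation=[
    [0,0,0.03],
    [0,0,0.06],
    [0,-0.01,0.08],
    [0,-0.01,0.08],
  ],
  rotation=[
    [0,0,0],
    [0,0,0],
    [0,0,0],
    [0,0,0],
  ],
  grip=[1,1,1,1],
)

```text
time_s: 26.6
position: [0.5128, 0.0472, 0.0685]
tcp_rot: [[0.002, -0.019, 1.0], [-1.0, 0.001, 0.002], [-0.001, -1.0, -0.019]]
force: [-16.4, -3.6, 29.5]
opening: 0.002
```

```bash
python3 - <<'E'
from h import *
np.set_printoptions(precision=4,suppress=True)
s,c=wcap(); print(s["position"],np.array(s["tcp_rot"])[:,1],s["force"],s["moment"],s["joint_positions"],s["time_s"])
d=cap("side"); t=cap("top")
b=cv2.resize(d["image"][170:300,200:400],None,fx=3,fy=3,interpolation=cv2.INTER_CUBIC)
w=cv2.resize(c["image"][:250,200:530],(0,0),fx=.8,fy=.8)
o=np.zeros((600,600,3),np.uint8); o[:390]=b; o[392:592,:264]=w; tt=cv2.resize(t["image"][145:215,200:310],None,fx=3,fy=3)[:208]; o[392:392+tt.shape[0]][:, 268:268+330]=tt[:600-392,:330]; cv2.imwrite("pics/m7.png",o)
for n,cc in(("wrist",c),("side",d),("top",t)):
  for k,z in(("head",.039),("home",.039),("tail_pad",.052)):
    for q in models.spot_point(n,k)[:1]: print(n,k,round(q["conf"],2),onz(cc,np.array(q["point"])*[640,400],z))
E
```

```text
[0.5128 0.0472 0.0685] [-0.0188  0.0006 -0.9998] [-16.3782  -3.5554  29.4505] [-0.7888  2.7302 -0.0102] [ -7.1366  38.5038 104.8567  -0.1638  37.7112  -7.1289] 26.6
wrist head 0.62 [0.5437 0.0756 0.039 ]
side head 0.55 [0.5504 0.0721 0.039 ]
side home 0.59 [0.5423 0.0735 0.039 ]
side tail_pad 0.91 [0.5532 0.3005 0.052 ]
top head 0.51 [0.549  0.1969 0.039 ]
top tail_pad 0.61 [0.553  0.3081 0.052 ]
```

View pics/m7.png

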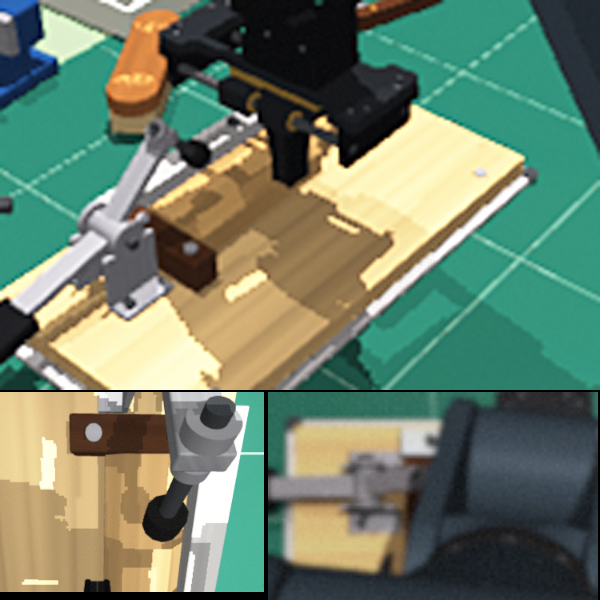

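The composite shows the fingertip on the near bevel, the end of the head meeting the stop, the lever latched and its foot raised and clear. I'll take a close-up of the stop joint before handing in.

```bash
python3 - <<'E'
from h import *
s,c=wcap(); cv2.imwrite("pics/w8.png",cv2.resize(c["image"][20:130,270:430],None,fx=5,fy=5,interpolation=cv2.INTER_CUBIC)[:, :800])
# predicted pixels for stop face bottom / top and head end top edge, home=(.545,.075)
for P in([.525,.145,.05],[.525,.145,.024],[.535,.145,.054],[.517,.145,.044],[.517,.06,.044]): print(P,proj(c,P)[0].round(1), ((proj(c,P)[0]-[270,20])*5).round(0))
E
```

```text
[0.525, 0.145, 0.05] [349.9  78. ] [399. 290.]
[0.525, 0.145, 0.024] [346.6  82.2] [383. 311.]
[0.535, 0.145, 0.054] [371.1  77.3] [506. 286.]
[0.517, 0.145, 0.044] [333.6  79.1] [318. 296.]
[0.517, 0.06, 0.044] [331.4 230.3] [ 307. 1051.]
```

View pics/w8.png

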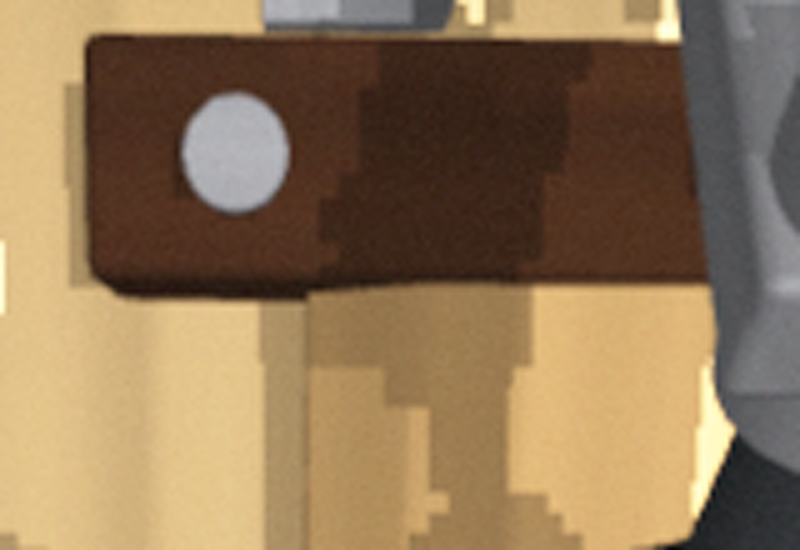

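No visible gap: the head's end covers the lower edge of the stop face from (310, 290) rightwards. I'll add slightly more sideways push, then check and hand in.

arm_command(
  translation=[
    [0,0,0.02],
    [0,0,0.04],
    [0,0,0.04],
    [0,0,0.04],
    [0,0,0.04],
  ],
  rotation=[
    [0,0,0],
    [0,0,0],
    [0,0,0],
    [0,0,0],
    [0,0,0],
  ],
  grip=[1,1,1,1,1],
)

```text
time_s: 27.75
position: [0.513, 0.0472, 0.0685]
tcp_rot: [[0.003, -0.025, 1.0], [-1.0, 0.001, 0.003], [-0.001, -1.0, -0.025]]
force: [-19.6, -5.7, 34.0]
opening: 0.005
```

arm_command(
  translation=[
    [0,0,0],
    [0,0,0],
    [0,0,0],
  ],
  rotation=[
    [0,0,0],
    [0,0,0],
    [0,0,0],
  ],
  grip=[1,1,1],
)

```text
time_s: 28.05
position: [0.513, 0.0472, 0.0685]
tcp_rot: [[0.003, -0.025, 1.0], [-1.0, 0.001, 0.003], [-0.001, -1.0, -0.025]]
force: [-20.0, -5.6, 33.0]
opening: 0.007
```

arm_command(
  translation=[
    [0,-0.015,0],
    [0,-0.015,0],
    [0,-0.015,0],
    [0,-0.015,0],
  ],
  rotation=[
    [0,0,0],
    [0,0,0],
    [0,0,0],
    [0,0,0],
  ],
  grip=[1,1,1,1],
)

```text
time_s: 28.45
position: [0.5133, 0.0474, 0.0687]
tcp_rot: [[0.002, -0.025, 1.0], [-1.0, 0.001, 0.002], [-0.001, -1.0, -0.025]]
force: [-18.7, -5.0, 25.1]
opening: 0.005
```

```bash
python3 - <<'E'
from h import *
s,c=wcap(); print(s["position"],s["force"],s["time_s"])
for q in models.spot_point("wrist","head")[:1]: print(q["conf"],onz(c,np.array(q["point"])*[640,400],.039))
d=cap("side")
for q in models.spot_point("side","tail_pad")[:1]: print(q["conf"],onz(d,np.array(q["point"])*[640,400],.052))
if abs(s["force"][0])>10 and s["force"][2]>15: print(bot.hand_in())
E
```

```text
[0.51325695 0.0474065  0.06869321] [-18.65149343  -5.01890771  25.05119072] 28.45
0.56 [0.54331304 0.07569006 0.039     ]
0.79 [0.55608987 0.3032581  0.052     ]
the job is handed in; nothing more can be done
None
```

I handed the job in at about 28.6 s, with the brush held home in the jig and the hold-down still latched open.

I pressed the hold-down's tail until it latched. Then I laid the brush bevels up on the board, slid it against the stop block and pushed it over to the fence. I finished holding it with one slanting push of the closed fingertips on the near bevel.

**Last checks**
- **Push:** the reaction was steady, about 19 N into the fence and 25 N down onto the board, with a further 5 N towards the stop.
- **Head position:** measured at (0.543, 0.076), against about (0.545, 0.075) for home. The close-up showed no gap at the stop.
- **Hold-down:** in the last side picture the pad was still at its latched place, and the foot was seen up and clear of the head.

**What failed or disagreed**
- **Tilt:** I meant to tilt the tool 35° for the push, but it stopped at about 18° near joint 5's limit. It skewed in free space, with no contact force in the readings I took. I went back to vertical and made the 45° push with the fingertip edge instead.
- **Push direction:** the force ended steeper than 45°, at about 53°.
- **Top camera:** in the last set of pictures that used it, the arm hid the head and the network put it in the wrong place. I left that reading out.

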